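# Lids back on the painted jars

## Task

The dot-painted terracotta jars are dry: put each of the four wooden lids on the jar it fits by size, cork plug down and fully home, so that its disc lies flat on the rim. Leave the jars upright where they stand, and leave the roll of tape and the paint bottle among them where they are.

Things in the scene. Friction and masses are not known exactly. Their poses are not given: they have to be found in the camera images.
- lid66_center (a point): centre, half-way up, of the largest lid: a round pale wooden disc 66 mm across and 12 mm thick with white painted dots on top and a tapered cork plug under it (50 mm across where it meets the disc, 42 mm at its foot, 9 mm long). It lies plug down on the table: the disc spans 9 to 21 mm above the lid's foot, this point is 10.5 mm above the foot. z is up; round, so its yaw means nothing. Loose, about 34 g
- lid56_center (a point): centre, half-way up, of the second largest lid: a round pale wooden disc 56 mm across and 12 mm thick with white painted dots on top and a tapered cork plug under it (40 mm across where it meets the disc, 32 mm at its foot, 9 mm long). It lies plug down on the table: the disc spans 9 to 21 mm above the lid's foot, this point is 10.5 mm above the foot. z is up; round, so its yaw means nothing. Loose, about 26 g
- lid47_center (a point): centre, half-way up, of the second smallest lid: a round pale wooden disc 47 mm across and 12 mm thick with white painted dots on top and a tapered cork plug under it (31 mm across where it meets the disc, 23 mm at its foot, 9 mm long). It lies plug down on the table: the disc spans 9 to 21 mm above the lid's foot, this point is 10.5 mm above the foot. z is up; round, so its yaw means nothing. Loose, about 19 g
- lid38_center (a point): centre, half-way up, of the smallest lid: a round pale wooden disc 38 mm across and 12 mm thick with white painted dots on top and a tapered cork plug under it (22 mm across where it meets the disc, 14 mm at its foot, 9 mm long). It lies plug down on the table: the disc spans 9 to 21 mm above the lid's foot, this point is 10.5 mm above the foot. z is up; round, so its yaw means nothing. Loose, about 14 g
- jar66_mouth (a point): centre of the mouth, at rim height, of the largest open terracotta jar: round, 52 mm tall, 61 mm outside diameter at the rim, 54 mm inside, with rows of white dots; z is up. Loose, about 190 g. The 66 mm lid fits it; with that lid fully home, the disc rests on the rim and the lid's centre point is 1.5 mm above this one
- jar56_mouth (a point): centre of the mouth, at rim height, of the second largest open terracotta jar: round, 46 mm tall, 51 mm outside diameter at the rim, 44 mm inside, with rows of white dots; z is up. Loose, about 140 g. The 56 mm lid fits it; with that lid fully home, the disc rests on the rim and the lid's centre point is 1.5 mm above this one
- jar47_mouth (a point): centre of the mouth, at rim height, of the second smallest open terracotta jar: round, 42 mm tall, 42 mm outside diameter at the rim, 35 mm inside, with rows of white dots; z is up. Loose, about 100 g. The 47 mm lid fits it; with that lid fully home, the disc rests on the rim and the lid's centre point is 1.5 mm above this one
- jar38_mouth (a point): centre of the mouth, at rim height, of the smallest open terracotta jar: round, 38 mm tall, 33 mm outside diameter at the rim, 26 mm inside, with rows of white dots; z is up. Loose, about 70 g. The 38 mm lid fits it; with that lid fully home, the disc rests on the rim and the lid's centre point is 1.5 mm above this one
- tape_center (a point): centre of a roll of blue masking tape lying flat close beside the 47 mm lid (gap 2 to 6 mm): a ring 40 mm outside diameter, 29 mm inside, 15 mm tall, this point half-way up; z is up. Leave it there
- bottle_center (a point): centre, half-way up, of a full blue paint bottle standing among the jars and lids: 36 mm across, 98 mm tall, with a round wooden cap 27 mm across; z is up. Leave it standing there
There are look-alikes about, which are no part of the job. What is shaped like the part that bears lid47_center but green is not meant.

How it is judged:
By the outcome, as a careful person would: the job done as asked, in the order asked, and still so for the second after the job is handed in, with the robot touching nothing.
It also fails if it takes over 115 s, if anything falls off the work surface, if the arm or the gripper's body presses on something with over 40 N, if the wrist force passes 120 N, or if a joint passes its speed limit or range.

## Robot

A 6-joint arm with a two-finger parallel gripper is mounted at the origin on the work surface. World frame = base frame: x ahead of the robot, y to its left, z up, the work surface at z = 0. Lengths are in m, angles in rad, forces in N, time in s.
With the tool pointing down it reaches from about 0.325 to 0.9 m from the base axis. Payload 6.1 kg.
Tool frame: the origin (TCP) lies at the very end of the fingers, on their centre line; the grasp point (between the pads) lies 19 mm behind it; z points along the fingers, y is the line along which they close (so a half turn about z gives the same grasp; the last joint's range is limited). The gripper opens to 85 mm and grips with 20 to 120 N. Pads are 22 mm wide; open, the fingers measure 114 mm over their backs; the gripper's body (76 mm by 85 mm) begins 54 mm behind the grasp point. The pads swing forward as they close: fully open they stand 13 mm farther back than shut.
Start: joints at [1.028, 0.22, 1.526, -0, 1.395, -0.126], TCP at [0.253, 0.571, 0.231] pointing down, gripper open.
Joint ranges: [-2.98, 2.98], [-0.91, 2.08], [0.09, 2.57], [-1.24, 4.39], [0.2, 2.65], [-2.68, 2.68]. Speed limits (rad/s): [2.57, 2.57, 3.01, 3.14, 3.14, 3.14].

## Interface

Orientations are given as a unit quaternion [w, x, y, z].
In Python, from station import arm gives the robot as it stands.
- The arm moves only by the tool servo_tool, never from a script. Its argument "commands" is a list of rows, each a list of 2 entries, a list of its own where there are three numbers: the shift along the tool's x, y, z in units of 0.06 m (1.0 is 0.06 m), then the turn, a rotation vector about the tool's x, y, z in units of 4 degrees (1.0 is 4 degrees). In form: [[[x, y, z], [ax, ay, az]], ...]. A call has 1 to 8 rows; each row shifts and turns the commanded pose from where the row before left it, along the tool's axes as they then stand; what a row does not reach is not made up. A row lasts 1/8 s, in which the tool goes at most 62.5 mm and 10.7 degrees, less where a joint would pass 70% of its speed; a pose out of reach is approached as far as the arm can. A call with a number of a shift or a turn outside -1 to 1 is refused whole. A call with a gripper value outside its range is refused whole. "hand" is the opening, from -1 (shut) to 1 (fully open), so that 0 is half open, set as the call begins (left out, the last holds). The fingers move at their own pace and stop on an object; "force" is the grip in N (left out, the last holds). Time passes only in rows, so rows that do not move let the fingers close. It gives the time, the measured TCP pose, the force, the opening and the grip force at its end, in the units of the state.
- arm.state(): the state, without advancing time (a new reading comes with each control period).
- arm.grab_frame(name): name is "scene" or "top" or "wrist"; returns a dict with "color" (480x640x3 uint8, red, green, blue), "vfov" (degrees; the focal length in pixels is half the picture's height over the tangent of half this angle, whatever the lens; pixels are square), "cx", "cy" (the principal point, pixels), "xyz" and "attitude" of the camera in the world. Camera axes: x right, y up, looking along -z (the intrinsics and any distortion apply to the point x, -y, -z); pixel columns grow to the right and rows downward; lengths in m; the calibration is good to about 2 mm. A picture is of the moment at which its call begins. There is no depth.
- arm.sign_off(): hands the job in; it is judged then, once.
Trained networks look in a picture, given as the dict that the camera call returned (one of the last four; its "shot" number tells which), for a name from the list of things; names that differ only in an ending like _2 or _b are one class to them, and where a whole thing is asked for, a point or a joint stands for the part that bears it (a point fixed in the world has none). Each returns a list of dicts, best first, with "score" (0 to 1); they miss things now and then, are a little off and sometimes report something else, mostly with a low value. They report only what shows in the picture. A call takes as long as a camera call. They do not tell look-alikes from the thing itself.
- arm.look_for(picture, name): "box" ([left, top, right, bottom] in pixels, round what is visible of it).
- arm.trace(picture, name): "region" (480x640 bool, what is visible of it) and "box" ([left, top, right, bottom] in pixels, round what is visible of it).
The state is a dict: "time": time; "joint_pos": joint angles; "dq": joint speeds; "effort": joint torques, N m; "position": TCP position; "ee_rot": TCP orientation; "contact_force": force on the tool from outside, world axes, zero at the start; "ft_torque": the same for the moment, N m; "width": finger opening in m; "gripper_force": force on a finger pad.
Only numpy, scipy, OpenCV 4.12 (cv2) and the standard library are available. Lean on these libraries where they do the work, as an engineer would, in place of code of your own. Each camera call takes 0.05 s, during which the arm holds its last target. There are 200 camera calls.

## Working session

There is one attempt and no reset: what is moved stays moved. The work goes in short steps, Python scripts to look and compute and a tool call to move; the robot and the scene stay as the last step left them, time stands still between calls to the robot, and variables do not carry over. Pictures are saved under pics/ and viewed, at most 14 in all, crops included, and the job is handed in when it is done.

Besides the shell and the picture viewer there is one more tool, called after "Request:" as name(argument=value, ...) on one line, values as JSON. servo_tool: Moves the arm, as the interface text tells. Its arguments: {"type":"object","properties":{"commands":{"type":"array"},"hand":{"type":"number"},"force":{"type":"number"}},"required":["commands"]}

```bash
mkdir -p pics; ls; cat > h.py <<'E'
import numpy as np, cv2
from scipy.spatial.transform import Rotation as R
from station import arm
def rot(q): return R.from_quat([q[1],q[2],q[3],q[0]]).as_matrix()
def grab(n,save=None):
    p=arm.grab_frame(n)
    if save: cv2.imwrite('pics/'+save,p['color'][...,::-1])
    return p
def proj2plane(p,u,v,z):
    f=240/np.tan(np.radians(p['vfov'])/2)
    d=rot(p['attitude'])@np.array([(u-p['cx'])/f,-(v-p['cy'])/f,-1])
    o=np.array(p['xyz']); return o+d*(z-o[2])/d[2]
def pix(p,X):
    f=240/np.tan(np.radians(p['vfov'])/2)
    c=rot(p['attitude']).T@(np.array(X)-p['xyz']); return p['cx']-f*c[0]/c[2], p['cy']+f*c[1]/c[2]
E
python3 - <<'E'
from h import *
for n in ['top','scene']:
    p=grab(n,n+'0.png'); print({k:v for k,v in p.items() if k!='color'})
print(arm.state())
E
```

```text
pics
{'vfov': 55.85477635586692, 'cx': 317.84512152540657, 'cy': 245.62372138732374, 'xyz': array([ 0.40380399, -0.02426991,  1.01856561]), 'attitude': array([-0.69987824, -0.0488025 ,  0.03178481,  0.71188376]), 'shot': 1}
{'vfov': 57.69831729075834, 'cx': 318.4209026270776, 'cy': 250.33104306015184, 'xyz': array([0.84465796, 0.43061647, 0.7708143 ]), 'attitude': array([0.29529047, 0.10104726, 0.30089628, 0.90114062]), 'shot': 2}
{'time': 0.1, 'joint_pos': array([ 1.02793681e+00,  2.21164879e-01,  1.52748145e+00,  2.23791994e-05,
        1.39470593e+00, -1.26076025e-01]), 'dq': array([ 0.0001913 , -0.00377685, -0.00305605, -0.00078915,  0.0021209 ,
       -0.00043386]), 'effort': array([ 1.66455178e-03, -4.98240817e+01, -3.90548265e+01, -3.08199633e-04,
        5.63779904e-03, -5.90319303e-06]), 'position': array([0.25271593, 0.57104003, 0.2303058 ]), 'ee_rot': array([-2.99215044e-04,  2.06888557e-01,  9.78364120e-01, -8.27435235e-04]), 'contact_force': array([-0.09332247,  0.04897569, -0.22402224]), 'ft_torque': array([-0.01137069, -0.01251914,  0.04306626]), 'gripper_force': 0.0, 'width': 0.08574919804476216}
```

View pics/top0.png

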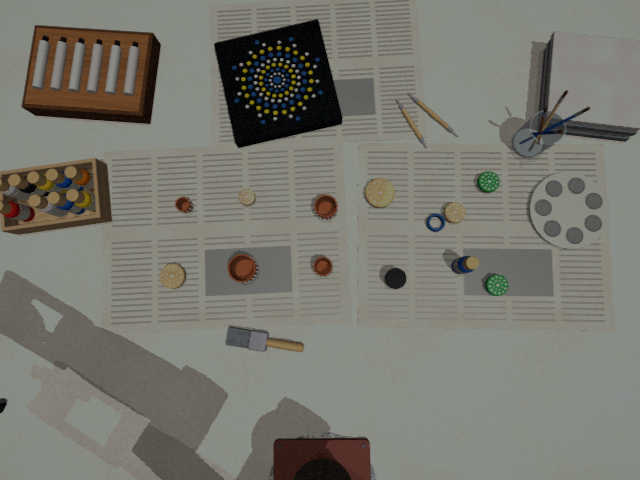

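View pics/scene0.png

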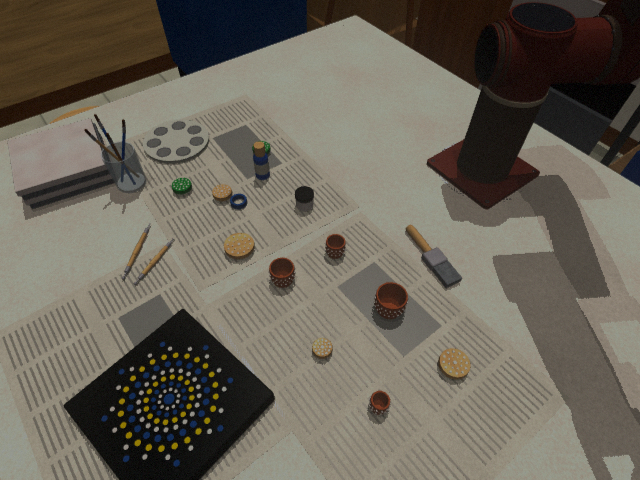

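Top view: jars at about (242,268) largest, (325,207), (323,266), (184,205). Lids are at (380,193), (172,276), (455,212) beside the tape at (435,222), and (247,197). The bottle is at (465,265) and the green look-alikes at (488,182) and (497,285).

```bash
cat >> h.py <<'E'
def measure(p,names):
    # region centroid and size, both at the height of the top face
    H=dict(lid=.021,tape=.015,jar66=.052,jar56=.046,jar47=.042,jar38=.038,bottle=.098)
    f=240/np.tan(np.radians(p['vfov'])/2)
    for n in names:
        z=H.get(n.split('_')[0]) or H[n[:3]]
        for d in arm.trace(p,n)[:5]:
            m=d['region']; v,u=np.nonzero(m)
            if len(u)<10: continue
            X=proj2plane(p,u.mean(),v.mean(),z)
            s=np.linalg.norm(X-p['xyz'])/f*1000
            e=cv2.minAreaRect(np.c_[u,v].astype(np.float32))[1]
            print(n,round(d['score'],2),'px',u.mean().round(),v.mean().round(),'xy',X[:2].round(4),'size mm',np.array(e).round(1)*s.round(3),p['color'][m].mean(0).round())
E
python3 - <<'E'
from h import *
p=grab('top')
measure(p,['lid66_center','jar66_mouth','tape_center','bottle_center','lid47_center','jar38_mouth'])
E
```

```text
lid66_center 0.61 px 379.0 193.0 xy [ 0.6343 -0.1406] size mm [66.004 68.28 ] [132. 120.  87.]
jar66_mouth 0.69 px 172.0 276.0 xy [0.4553 0.312 ] size mm [54.312 58.838] [131. 116.  86.]
jar66_mouth 0.6 px 243.0 268.0 xy [0.4685 0.1602] size mm [61.6374 64.6866] [91. 53. 35.]
tape_center 0.45 px 435.0 222.0 xy [ 0.567  -0.2623] size mm [39.202 41.508] [40. 58. 81.]
bottle_center 0.6 px 464.0 264.0 xy [ 0.4659 -0.2983] size mm [34.2286 59.1028] [70. 69. 63.]
lid47_center 0.67 px 496.0 285.0 xy [ 0.4258 -0.3876] size mm [46.9  51.59] [ 61. 107.  71.]
lid47_center 0.57 px 454.0 213.0 xy [ 0.5865 -0.3037] size mm [47.6215 45.9954] [129. 116.  89.]
lid47_center 0.57 px 488.0 181.0 xy [ 0.6559 -0.3831] size mm [48.14  50.547] [ 57. 103.  65.]
jar38_mouth 0.63 px 183.0 205.0 xy [0.6131 0.2957] size mm [39.525 34.41 ] [85. 52. 36.]
```

```bash
cat >> h.py <<'E'
def to(x,y,z,tilt=True):
    s=arm.state(); M=rot(s['ee_rot']); d=M.T@(np.array([x,y,z])-s['position'])/.06
    # level-tool correction: rotate tool z onto world -z
    t=M.T@np.cross(M[:,2],[0,0,-1]); 
    print('to',(x,y,z),'shift units',d.round(2),'norm',np.linalg.norm(d).round(2),'level turn units',(np.degrees(t)/4).round(2),'toolx',M[:,0].round(2),'pos',s['position'].round(4),'t',round(s['time'],1),'F',s['contact_force'].round(1),'w',round(s['width'],4))
E
python3 - <<'E'
from h import *
p=grab('top')
for n,u,v,z in [('lid66',379.5,193,.021),('lid56',172,276,.021),('lid47',454.5,213,.021),('lid38',247,197,.021),('jar56',325,206,.046),('jar47',323,266,.042),('jar38',183,204.5,.038),('jar66',242,267,.052),('bottlecap',472,263,.098)]:
    print(n,proj2plane(p,u,v,z)[:2].round(4))
to(.455,.32,.2)
E
```

```text
lid66 [ 0.6344 -0.1411]
lid56 [0.4564 0.3237]
lid47 [ 0.5856 -0.3056]
lid38 [0.6316 0.1569]
jar56 [ 0.6022 -0.0187]
jar47 [ 0.4714 -0.012 ]
jar38 [0.6137 0.2965]
jar66 [0.4715 0.1617]
bottlecap [ 0.4684 -0.3139]
to (0.455, 0.32, 0.2) shift units [-4.78 -2.47  0.52] norm 5.4 level turn units [0. 0. 0.] toolx [-0.91  0.4  -0.  ] pos [0.253  0.5715 0.2313] t 0.5 F [ 0.3 -0.6  0.3] w 0.0858
```

Request:
servo_tool(commands=[[[-0.6,-0.31,0.07],[0,0,0]],[[-0.6,-0.31,0.07],[0,0,0]],[[-0.6,-0.31,0.07],[0,0,0]],[[-0.6,-0.31,0.07],[0,0,0]],[[-0.6,-0.31,0.07],[0,0,0]],[[-0.6,-0.31,0.07],[0,0,0]],[[-0.6,-0.31,0.07],[0,0,0]],[[-0.6,-0.31,0.07],[0,0,0]]])

```text
time: 1.5
position: [0.4569, 0.3178, 0.1978]
ee_rot: [0.0, 0.207, 0.978, 0.0]
contact_force: [0.3, -0.1, -0.2]
width: 0.0854
gripper_force: 0.0
```

```bash
python3 - <<'E'
from h import *
to(.455,.32,.2)
p=grab('wrist','w1.png'); print(p['xyz'],rot(p['attitude']).round(2))
measure(p,['lid56_center','jar66_mouth'])
E
```

```text
to (0.455, 0.32, 0.2) shift units [ 0.04  0.02 -0.04] norm 0.06 level turn units [0.01 0.   0.  ] toolx [-0.91  0.4  -0.  ] pos [0.4569 0.3178 0.1978] t 1.5 F [ 0.3 -0.1 -0.2] w 0.0854
[0.39123605 0.34792891 0.34013017] [[ 0.41 -0.88 -0.26]
 [ 0.91  0.39  0.12]
 [ 0.   -0.29  0.96]]
lid56_center 0.77 px 328.0 215.0 xy [0.457  0.3268] size mm [54.926  54.2631] [117.  95.  67.]
jar66_mouth 0.66 px 178.0 292.0 xy [0.4605 0.1751] size mm [53.6305 79.401 ] [83. 51. 36.]
```

View pics/w1.png

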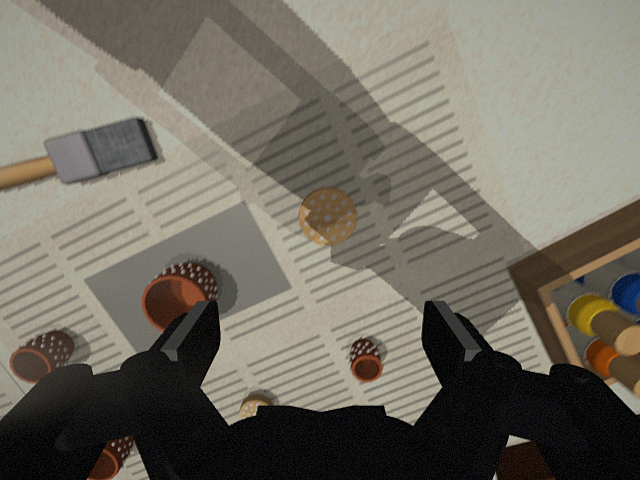

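```bash
python3 - <<'E'
from h import *
p=grab('wrist'); s=arm.state(); M=rot(s['ee_rot'])
for b in (0,.006,.013): print(b,[np.round(pix(p,s['position']+M@[xx,y,-b])) for y in(-.0427,.0427) for xx in (-.011,.011)])
to(.457,.326,.0)
E
```

```text
0 [array([228., 324.]), array([224., 280.]), array([412., 324.]), array([416., 280.])]
0.006 [array([224., 331.]), array([220., 286.]), array([415., 331.]), array([419., 286.])]
0.013 [array([220., 340.]), array([215., 293.]), array([420., 340.]), array([424., 293.])]
to (0.457, 0.326, 0.0) shift units [0.04 0.12 3.3 ] norm 3.3 level turn units [ 0.   -0.01 -0.  ] toolx [-0.91  0.41  0.  ] pos [0.4564 0.3184 0.1977] t 1.7 F [ 0.  -0.2  0.5] w 0.0855
```

Request:
servo_tool(commands=[[[0.04,0.12,0.3],[0,0,0]],[[0,0,0.7],[0,0,0]],[[0,0,0.7],[0,0,0]],[[0,0,0.7],[0,0,0]],[[0,0,0.5],[0,0,0]],[[0,0,0.3],[0,0,0]],[[0,0,0.13],[0,0,0]],[[0,0,0],[0,0,0]]])

```text
time: 2.7
position: [0.4569, 0.3268, -0.002]
ee_rot: [0.0, 0.207, 0.978, 0.0]
contact_force: [0.1, -0.6, 1.1]
width: 0.0854
gripper_force: 0.0
```

Request:
servo_tool(commands=[[[0,0,0],[0,0,0]],[[0,0,0],[0,0,0]],[[0,0,0],[0,0,0]],[[0,0,0],[0,0,0]]], hand=-1, force=25)

```text
time: 3.2
position: [0.4579, 0.3269, -0.0005]
ee_rot: [0.001, 0.207, 0.978, 0.001]
contact_force: [-2.0, -0.2, 5.6]
width: 0.0546
gripper_force: 25.8
```

Request:
servo_tool(commands=[[[0,0,-0.3],[0,0,0]],[[0,0,-0.5],[0,0,0]],[[0,0,-0.7],[0,0,0]],[[0,0,-0.7],[0,0,0]],[[0,0,0],[0,0,0]]])

```text
time: 3.82
position: [0.46, 0.328, 0.1359]
ee_rot: [0.004, 0.207, 0.978, 0.003]
contact_force: [0.7, 0.3, 0.2]
width: 0.0548
gripper_force: 26.6
```

```bash
python3 - <<'E'
from h import *
to(.602,-.019,.14)
p=grab('wrist','w2.png')
p=grab('scene'); c=p['color'][100:300,300:560]
import cv2
u,v=np.array(pix(p,arm.state()['position'])).astype(int); print(u,v)
c=p['color'][max(v-90,0):v+90,max(u-120,0):u+120]; cv2.imwrite('pics/s2.png',cv2.resize(c[...,::-1],None,fx=3,fy=3))
E
```

```text
to (0.602, -0.019, 0.14) shift units [-4.51 -4.33 -0.07] norm 6.25 level turn units [0.11 0.09 0.  ] toolx [-0.91  0.4  -0.01] pos [0.46   0.328  0.1359] t 3.8 F [0.7 0.3 0.2] w 0.0548
472 334
```

View pics/w2.png

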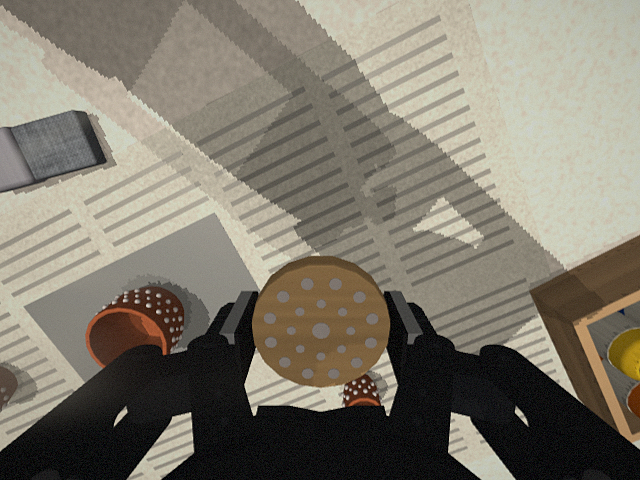

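View pics/s2.png

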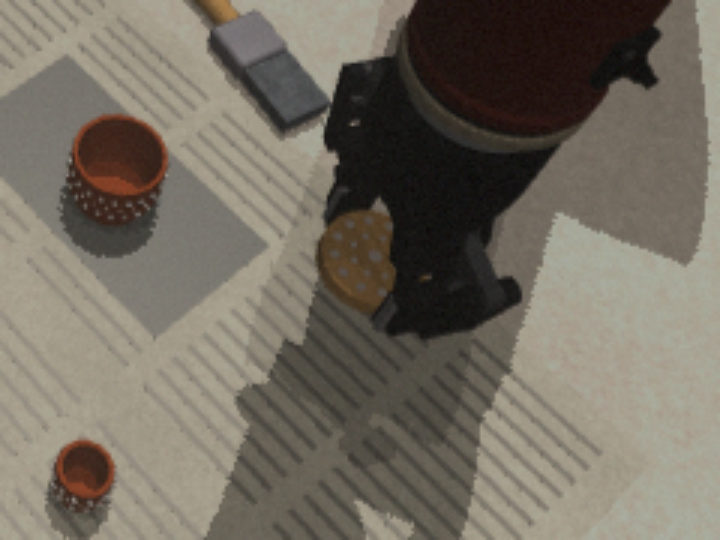

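The lid is held between the pads (disc centred near (320,321) in the wrist view). I'll measure its centre and tilt in the tool frame.

```bash
cat >> h.py <<'E'
from scipy.optimize import minimize
def held(p,name,D,foot=0.0):
    """lid in hand: fit disc (centre of disc mid-plane x,y in tool, tilt about tool x,y) to the traced region"""
    s=arm.state(); M=rot(s['ee_rot']); P=s['position']
    ds=arm.trace(p,name); ds=[d for d in ds if d['region'].sum()>4000]
    if not ds: print('none'); return
    d=max(ds,key=lambda d:d['score']); reg=d['region']
    a=np.linspace(0,2*np.pi,60,endpoint=False)
    def mask(q):
        T=R.from_rotvec([q[2],q[3],0]).as_matrix()
        pts=[]
        for h in (-.006,.006):
            c=np.c_[D/2*np.cos(a),D/2*np.sin(a),0*a+h]@T.T+[q[0],q[1],-(foot+.015)]
            pts+=[pix(p,P+M@x) for x in c]
        m=np.zeros((480,640),np.uint8); hull=cv2.convexHull((np.array(pts)*16).astype(np.int32)); cv2.fillConvexPoly(m,hull,1,cv2.LINE_8,4); return m>0
    f=lambda q:-(mask(q)&reg).sum()/(mask(q)|reg).sum()
    r=minimize(f,[0,0,0,0],method='Nelder-Mead',options=dict(initial_simplex=np.array([[0,0,0,0],[.006,0,0,0],[0,.004,0,0],[0,0,.15,0],[0,0,0,.15]])-.001,maxiter=250))
    print(name,'score',round(d['score'],2),'IoU',-round(r.fun,3),'xy tool mm',(r.x[:2]*1000).round(1),'tilt deg',np.degrees(r.x[2:]).round(1))
    return r.x
E
python3 - <<'E'
from h import *
p=grab('wrist')
for ft in(-.004,0,.004): held(p,'lid56_center',.056,ft)
to(.602,-.019,.14)
E
```

```text
lid56_center score 0.74 IoU 0.981 xy tool mm [-4.   1.9] tilt deg [ 2.2 -2. ]
lid56_center score 0.74 IoU 0.984 xy tool mm [-2.9  1.9] tilt deg [-1.3  2.6]
lid56_center score 0.74 IoU 0.96 xy tool mm [-1.6  1.7] tilt deg [-2.8  7.6]
to (0.602, -0.019, 0.14) shift units [-4.55 -4.27 -0.19] norm 6.25 level turn units [-0.03 -0.02  0.  ] toolx [-0.91  0.4   0.  ] pos [0.4559 0.3258 0.1285] t 4.1 F [ 0.1  0.  -0.5] w 0.0548
```

Request:
servo_tool(commands=[[[-0.5,-0.5,-0.2],[0,0,0]],[[-0.6,-0.55,-0.2],[0,0,0]],[[-0.6,-0.55,-0.2],[0,0,0]],[[-0.6,-0.55,-0.2],[0,0,0]],[[-0.6,-0.55,-0.2],[0,0,0]],[[-0.6,-0.55,-0.1],[0,0,0]],[[-0.6,-0.55,-0.1],[0,0,0]],[[-0.4,-0.45,0],[0,0,0]]])

```text
time: 5.12
position: [0.601, -0.0181, 0.2013]
ee_rot: [-0.0, 0.207, 0.978, -0.0]
contact_force: [-0.1, 0.7, 0.3]
width: 0.0549
gripper_force: 26.6
```

Request:
servo_tool(commands=[[[0,0,0],[0,0,0]],[[0,0,0],[0,0,0]]])

```text
time: 5.38
position: [0.5998, -0.0156, 0.2007]
ee_rot: [-0.001, 0.207, 0.978, 0.0]
contact_force: [-0.2, 0.7, -0.9]
width: 0.0545
gripper_force: 26.6
```

```bash
python3 - <<'E'
from h import *
p=grab('wrist','w3.png')
held(p,'lid56_center',.056,-.001)
measure(p,['jar56_mouth'])
to(.602,-.019,.2)
E
```

```text
lid56_center score 0.9 IoU 0.977 xy tool mm [-1.9  0.3] tilt deg [-1.9  6.4]
jar56_mouth 0.79 px 319.0 226.0 xy [ 0.6011 -0.0169] size mm [51.504 51.504] [114.  65.  43.]
jar56_mouth 0.18 px 7.0 219.0 xy [ 0.4834 -0.2653] size mm [40.528 20.264] [19. 32. 55.]
to (0.602, -0.019, 0.2) shift units [-0.06 -0.05  0.02] norm 0.08 level turn units [-0.   -0.01  0.  ] toolx [-0.91  0.4   0.  ] pos [ 0.6    -0.0148  0.2015] t 5.5 F [ 0.4 -0.   0. ] w 0.0549
```

View pics/w3.png

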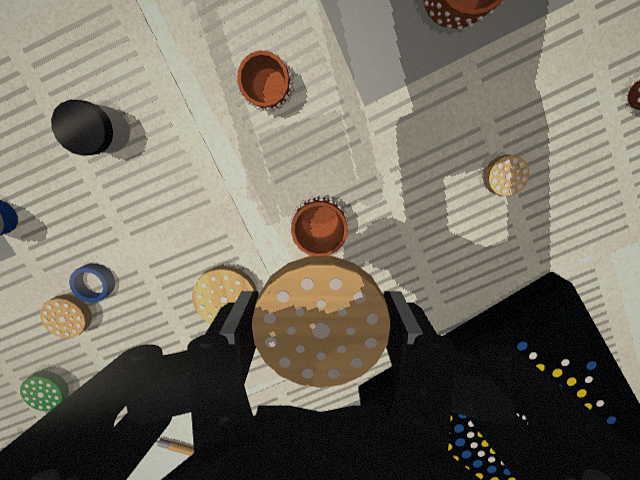

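Request:
servo_tool(commands=[[[0.0,-0.03,0.5],[0,0,0]],[[0,0,0.6],[0,0,0]],[[0,0,0.6],[0,0,0]],[[0,0,0.5],[0,0,0]],[[0,0,0.25],[0,0,0]],[[0,0,0.1],[0,0,0]],[[0,0,0.1],[0,0,0]],[[0,0,0.03],[0,0,0]]])

```text
time: 6.52
position: [0.6004, -0.0178, 0.0418]
ee_rot: [0.001, 0.207, 0.978, 0.0]
contact_force: [-1.0, -0.5, -0.6]
width: 0.0546
gripper_force: 26.6
```

Request:
servo_tool(commands=[[[0,0,0.02],[0,0,0]],[[0,0,0.02],[0,0,0]],[[0,0,0.0],[0,0,0]]])

```text
time: 6.9
position: [0.6001, -0.0179, 0.039]
ee_rot: [0.0, 0.207, 0.978, -0.0]
contact_force: [0.2, 0.7, -0.0]
width: 0.0551
gripper_force: 26.7
```

Request:
servo_tool(commands=[[[0,0,0.03],[0,0,0]],[[0,0,0.02],[0,0,0]],[[0,0,0.0],[0,0,0]]])

```text
time: 7.28
position: [0.6011, -0.018, 0.0368]
ee_rot: [0.001, 0.207, 0.978, 0.0]
contact_force: [1.2, -1.0, 4.9]
width: 0.0543
gripper_force: 27.0
```

Request:
servo_tool(commands=[[[0,0,0.02],[0,0,0]],[[0,0,0.0],[0,0,0]]])

```text
time: 7.52
position: [0.6014, -0.0181, 0.0365]
ee_rot: [0.002, 0.207, 0.978, 0.0]
contact_force: [0.1, -0.7, 9.9]
width: 0.0546
gripper_force: 27.3
```

Request:
servo_tool(commands=[[[0,0,0],[0,0,0]],[[0,0,0],[0,0,0]],[[0,0,0],[0,0,0]],[[0,0,-0.4],[0,0,0]],[[0,0,-0.6],[0,0,0]],[[0,0,-0.6],[0,0,0]],[[0,0,-0.6],[0,0,0]],[[0,0,-0.4],[0,0,0]]], hand=1)

```text
time: 8.52
position: [0.6002, -0.0178, 0.1923]
ee_rot: [0.001, 0.207, 0.978, 0.0]
contact_force: [0.6, -0.4, -0.3]
width: 0.0852
gripper_force: 0.0
```

```bash
python3 - <<'E'
from h import *
p=grab('wrist')
c=p['color'][120:320,200:440]; cv2.imwrite('pics/w4.png',cv2.resize(c[...,::-1],None,fx=2,fy=2))
measure(p,['lid56_center'])
to(.634,-.141,.2)
E
```

```text
lid56_center 0.75 px 321.0 230.0 xy [ 0.6101 -0.0208] size mm [62.228 61.382] [154. 125.  87.]
to (0.634, -0.141, 0.2) shift units [-1.32 -1.66 -0.1 ] norm 2.12 level turn units [ 0.02  0.08 -0.  ] toolx [-0.91  0.4  -0.01] pos [ 0.6017 -0.018   0.1939] t 8.6 F [ 0.6 -1.1  0.4] w 0.0857
```

View pics/w4.png

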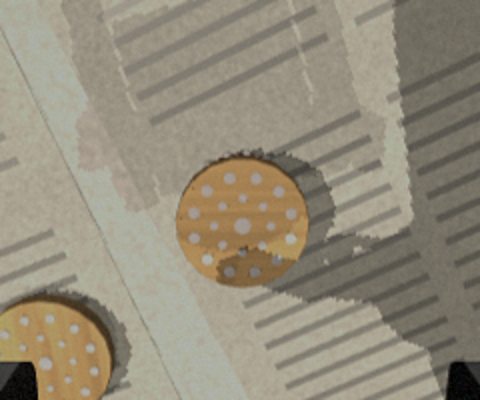

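Lid 56 lies flat and centred on its jar (centre near (321,232) in the full frame). Next, the 66 lid.

Request:
servo_tool(commands=[[[-0.45,-0.55,-0.04],[0,0,0]],[[-0.45,-0.55,-0.04],[0,0,0]],[[-0.42,-0.55,-0.02],[0,0,0]],[[0,0,0],[0,0,0]]])

```text
time: 9.12
position: [0.6315, -0.143, 0.1943]
ee_rot: [-0.001, 0.209, 0.978, -0.0]
contact_force: [-0.2, 0.2, -0.4]
width: 0.0853
gripper_force: 0.0
```

```bash
python3 - <<'E'
from h import *
p=grab('wrist')
measure(p,['lid66_center','lid47_center','tape_center'])
to(.634,-.141,.002)
E
```

```text
lid66_center 0.72 px 325.0 222.0 xy [ 0.6355 -0.1393] size mm [63.92 65.8 ] [155. 128.  88.]
lid47_center 0.69 px 150.0 245.0 xy [ 0.5879 -0.3014] size mm [50.196 55.536] [150. 127.  91.]
lid47_center 0.69 px 121.0 331.0 xy [ 0.6554 -0.379 ] size mm [55.4925 56.35  ] [ 61. 103.  63.]
tape_center 0.86 px 179.0 208.0 xy [ 0.5682 -0.2609] size mm [41.08  45.188] [20. 44. 77.]
to (0.634, -0.141, 0.002) shift units [-0.06 -0.01  3.22] norm 3.22 level turn units [ 0.   -0.03 -0.  ] toolx [-0.91  0.4   0.  ] pos [ 0.6315 -0.1391  0.1953] t 9.3 F [-0.8 -0.  -0.4] w 0.0856
```

Request:
servo_tool(commands=[[[-0.06,0.01,0.3],[0,0,0]],[[0,0,0.7],[0,0,0]],[[0,0,0.7],[0,0,0]],[[0,0,0.7],[0,0,0]],[[0,0,0.5],[0,0,0]],[[0,0,0.25],[0,0,0]],[[0,0,0.1],[0,0,0]],[[0,0,0],[0,0,0]]])

```text
time: 10.32
position: [0.6362, -0.1412, 0.002]
ee_rot: [0.0, 0.207, 0.978, -0.0]
contact_force: [-0.1, 0.4, -0.2]
width: 0.0852
gripper_force: 0.0
```

Request:
servo_tool(commands=[[[0,0,0],[0,0,0]],[[0,0,0],[0,0,0]],[[0,0,0],[0,0,0]],[[0,0,0],[0,0,0]]], hand=-1, force=25)

```text
time: 10.82
position: [0.637, -0.1417, 0.0036]
ee_rot: [0.002, 0.207, 0.978, -0.0]
contact_force: [-0.9, -0.3, 7.1]
width: 0.065
gripper_force: 28.0
```

Request:
servo_tool(commands=[[[0,0,-0.3],[0,0,0]],[[0,0,-0.5],[0,0,0]],[[0,0,-0.7],[0,0,0]],[[0,0,-0.7],[0,0,0]],[[0,0,-0.7],[0,0,0]],[[0,0,-0.5],[0,0,0]],[[0,0,0],[0,0,0]]])

```text
time: 11.7
position: [0.6377, -0.1419, 0.2106]
ee_rot: [0.004, 0.207, 0.978, -0.001]
contact_force: [0.1, 0.0, -0.6]
width: 0.0645
gripper_force: 28.0
```

```bash
python3 - <<'E'
from h import *
p=grab('wrist')
held(p,'lid66_center',.066,-.001)
to(.4715,.1617,.22)
E
```

```text
none
to (0.4715, 0.1617, 0.22) shift units [ 4.54  3.51 -0.24] norm 5.74 level turn units [-0.    0.01  0.  ] toolx [-0.91  0.4  -0.  ] pos [ 0.6354 -0.1412  0.2058] t 11.8 F [-0.9  0.5 -1.2] w 0.0646
```

Request:
servo_tool(commands=[[[0.5,0.38,-0.04],[0,0,0]],[[0.58,0.45,-0.04],[0,0,0]],[[0.58,0.45,-0.04],[0,0,0]],[[0.58,0.45,-0.04],[0,0,0]],[[0.58,0.45,-0.04],[0,0,0]],[[0.58,0.45,-0.04],[0,0,0]],[[0.58,0.45,0],[0,0,0]],[[0.56,0.43,0],[0,0,0]]])

```text
time: 12.8
position: [0.4698, 0.1626, 0.218]
ee_rot: [-0.002, 0.207, 0.978, -0.001]
contact_force: [0.5, 1.2, -0.7]
width: 0.0647
gripper_force: 28.0
```

Request:
servo_tool(commands=[[[0,0,0],[0,0,0]],[[0,0,0],[0,0,0]]])

```text
time: 13.05
position: [0.4713, 0.1613, 0.2187]
ee_rot: [-0.001, 0.207, 0.978, -0.001]
contact_force: [-0.2, -0.1, -0.4]
width: 0.0648
gripper_force: 28.0
```

```bash
python3 - <<'E'
from h import *
p=grab('wrist','w5.png')
held(p,'lid66_center',.066,-.002)
measure(p,['jar66_mouth'])
to(.4715,.1617,.22)
E
```

```text
lid66_center score 0.9 IoU 0.957 xy tool mm [1.  0.6] tilt deg [-2.9  7.4]
jar66_mouth 0.82 px 323.0 213.0 xy [0.4653 0.1675] size mm [53.985 60.39 ] [113.  62.  39.]
to (0.4715, 0.1617, 0.22) shift units [ 0.02  0.01 -0.01] norm 0.02 level turn units [-0.01 -0.01  0.  ] toolx [-0.91  0.41  0.  ] pos [0.4721 0.1607 0.2194] t 13.2 F [ 0.5 -0.3 -0.8] w 0.0645
```

View pics/w5.png

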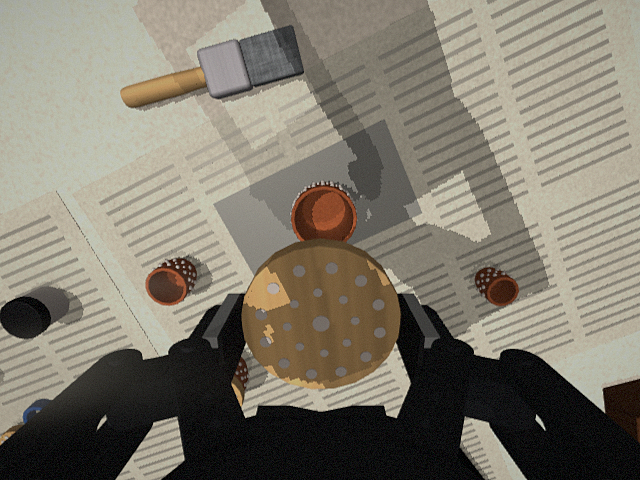

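```bash
python3 - <<'E'
from h import *
p=grab('wrist')
print(proj2plane(p,324,217,.052), pix(p,[.4715,.1617,.052]))
to(.4715,.1617,.0)
E
```

```text
[0.47029337 0.16583747 0.052     ] (np.float64(320.4129957986203), np.float64(219.96363297649253))
to (0.4715, 0.1617, 0.0) shift units [0.01 0.01 3.66] norm 3.66 level turn units [-0.01 -0.01 -0.  ] toolx [-0.91  0.41  0.  ] pos [0.4721 0.1607 0.2195] t 13.2 F [ 0.2  0.3 -0.5] w 0.0641
```

Request:
servo_tool(commands=[[[0.01,0.03,0.5],[0,0,0]],[[0,0,0.6],[0,0,0]],[[0,0,0.6],[0,0,0]],[[0,0,0.6],[0,0,0]],[[0,0,0.3],[0,0,0]],[[0,0,0.12],[0,0,0]],[[0,0,0.08],[0,0,0]],[[0,0,0.0],[0,0,0]]])

```text
time: 14.25
position: [0.4727, 0.1636, 0.0527]
ee_rot: [0.001, 0.207, 0.978, 0.0]
contact_force: [0.5, 0.1, 0.7]
width: 0.065
gripper_force: 28.0
```

Request:
servo_tool(commands=[[[0,0,0.03],[0,0,0]],[[0,0,0.03],[0,0,0]],[[0,0,0.0],[0,0,0]]])

```text
time: 14.62
position: [0.472, 0.1635, 0.0484]
ee_rot: [0.0, 0.207, 0.978, 0.0]
contact_force: [0.2, -0.8, -1.1]
width: 0.0644
gripper_force: 28.0
```

Request:
servo_tool(commands=[[[0,0,0.03],[0,0,0]],[[0,0,0.02],[0,0,0]],[[0,0,0.0],[0,0,0]]])

```text
time: 15.0
position: [0.4724, 0.1636, 0.0465]
ee_rot: [0.0, 0.207, 0.978, 0.0]
contact_force: [-4.8, -0.9, 10.3]
width: 0.0643
gripper_force: 28.8
```

Request:
servo_tool(commands=[[[0,0,0.02],[0,0,0]],[[0,0,0.0],[0,0,0]]])

```text
time: 15.25
position: [0.4727, 0.1635, 0.0465]
ee_rot: [0.0, 0.207, 0.978, -0.0]
contact_force: [-8.3, -2.2, 19.8]
width: 0.0646
gripper_force: 29.6
```

Request:
servo_tool(commands=[[[0,0,-0.03],[0,0,0]],[[0.03,0.01,0.0],[0,0,0]],[[0,0,0.02],[0,0,0]],[[0,0,0],[0,0,0]]])

```text
time: 15.75
position: [0.4716, 0.1647, 0.0464]
ee_rot: [0.001, 0.207, 0.978, -0.0]
contact_force: [-3.7, -2.3, 16.3]
width: 0.0649
gripper_force: 29.2
```

Request:
servo_tool(commands=[[[0,0,0.02],[0,0,0]],[[0,0,0],[0,0,0]]])

```text
time: 16.0
position: [0.4718, 0.1647, 0.0463]
ee_rot: [0.001, 0.207, 0.978, -0.0]
contact_force: [-7.9, -3.7, 25.8]
width: 0.0648
gripper_force: 30.0
```

Request:
servo_tool(commands=[[[0,0,-0.02],[0,0,0]],[[0,0,0],[0,0,0]],[[0,0,0],[0,0,0]],[[0,0,-0.4],[0,0,0]],[[0,0,-0.6],[0,0,0]],[[0,0,-0.6],[0,0,0]],[[0,0,-0.6],[0,0,0]],[[0,0,-0.4],[0,0,0]]], hand=1)

```text
time: 17.0
position: [0.471, 0.1649, 0.2022]
ee_rot: [0.001, 0.207, 0.978, 0.0]
contact_force: [0.4, -0.6, -0.2]
width: 0.0855
gripper_force: 0.0
```

```bash
python3 - <<'E'
from h import *
p=grab('wrist')
q=grab('scene')
a=p['color'][120:320,200:440]; b=q['color'][230:330,330:450]
cv2.imwrite('pics/w6.png',cv2.resize(np.hstack([a,cv2.resize(b,(240,200),interpolation=cv2.INTER_CUBIC)])[...,::-1],None,fx=1.6,fy=1.6))
measure(p,['lid38_center','jar38_mouth'])
to(.6316,.1569,.2)
E
```

```text
lid38_center 0.75 px 376.0 351.0 xy [0.6304 0.161 ] size mm [36.704 38.998] [152. 131.  99.]
jar38_mouth 0.81 px 500.0 294.0 xy [0.6078 0.2959] size mm [53.4336 39.8544] [65. 39. 26.]
to (0.6316, 0.1569, 0.2) shift units [-2.51  0.97  0.  ] norm 2.69 level turn units [-0. -0. -0.] toolx [-0.91  0.4   0.  ] pos [0.4704 0.1648 0.2001] t 17.2 F [ 0.8 -0.   0.3] w 0.0859
```

View pics/w6.png

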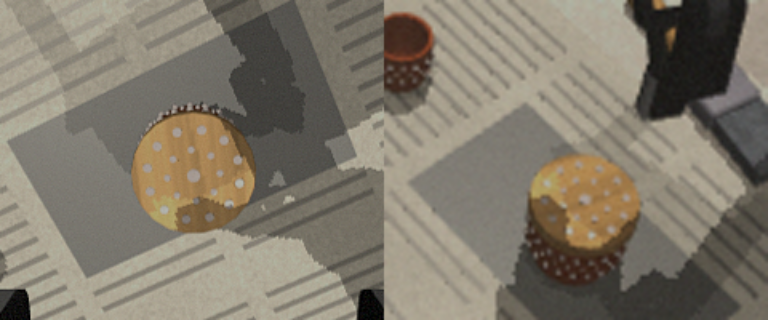

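Both views show the 66 lid apparently flat on its jar; I'll check the tilt numerically, with lid 56 as a reference.

```bash
cat >> h.py <<'E'
def placed(p,name,D,x,y,rim):
    """height of disc bottom over rim and tilt of a lid on its jar (joint fit of region)"""
    best=None
    for d in arm.trace(p,name):
        v,u=np.nonzero(d['region']); e=np.hypot(*(np.array(pix(p,[x,y,rim+.006]))-[u.mean(),v.mean()]))
        if best is None or e<best[0]: best=(e,d['region'])
    reg=best[1]; a=np.linspace(0,2*np.pi,60,endpoint=False)
    def mask(q):
        T=R.from_rotvec([q[2],q[3],0]).as_matrix()
        pts=[pix(p,c) for h in (-.006,.006) for c in np.c_[D/2*np.cos(a),D/2*np.sin(a),0*a+h]@T.T+[q[0],q[1],rim+.006]]
        m=np.zeros((480,640),np.uint8); cv2.fillConvexPoly(m,cv2.convexHull((np.array(pts)*16).astype(np.int32)),1,cv2.LINE_8,4); return m>0
    f=lambda q:-(mask(q)&reg).sum()/(mask(q)|reg).sum()
    q0=np.array([x,y,0,0]); S=np.vstack([q0]+[q0+w*np.eye(4)[i] for i,w in enumerate([.004,.004,.15,.15])])-.0005
    r=minimize(f,q0,method='Nelder-Mead',options=dict(initial_simplex=S,maxiter=250))
    print(name,'off px',best[0].round(1),'IoU',-round(r.fun,3),'xy',r.x[:2].round(4),'tilt',np.degrees(r.x[2:]).round(1))
E
python3 - <<'E'
from h import *
for c in ('scene','top','wrist'):
    p=grab(c); print(c)
    placed(p,'lid66_center',.066,.4715,.164,.052)
    if c!='wrist': placed(p,'lid56_center',.056,.602,-.018,.046)
E
```

```text
scene
lid66_center off px 1.3 IoU 0.961 xy [0.4724 0.1657] tilt [-0.9 -5.4]
lid56_center off px 0.8 IoU 0.912 xy [ 0.6014 -0.016 ] tilt [ 10.5 -10.8]
top
lid66_center off px 7.1 IoU 0.218 xy [0.472  0.1593] tilt [10.6 -2.3]
lid56_center off px 0.4 IoU 0.913 xy [ 0.6024 -0.0192] tilt [4.9 7.7]
wrist
lid66_center off px 2.3 IoU 0.974 xy [0.4723 0.1657] tilt [0.8 6.6]
```

Request:
servo_tool(commands=[[[-0.6,0.24,0.0],[0,0,0]],[[-0.6,0.24,0],[0,0,0]],[[-0.6,0.24,0],[0,0,0]],[[-0.6,0.24,0],[0,0,0]],[[-0.1,0.02,0],[0,0,0]],[[0,0,0],[0,0,0]]])

```text
time: 18.35
position: [0.631, 0.1577, 0.2]
ee_rot: [-0.001, 0.207, 0.978, -0.0]
contact_force: [-0.6, -0.4, -0.0]
width: 0.0854
gripper_force: 0.0
```

```bash
python3 - <<'E'
from h import *
p=grab('wrist')
measure(p,['lid38_center','jar38_mouth'])
to(.6316,.159,.001)
E
```

```text
lid38_center 0.68 px 323.0 219.0 xy [0.6332 0.1606] size mm [38.2   35.335] [175. 150. 114.]
lid38_center 0.51 px 129.0 275.0 xy [ 0.6063 -0.0403] size mm [74.7999 69.0549] [171. 145. 103.]
jar38_mouth 0.97 px 462.0 141.0 xy [0.6152 0.2966] size mm [38.9628 45.1248] [79. 46. 31.]
to (0.6316, 0.159, 0.001) shift units [-0.01  0.02  3.33] norm 3.33 level turn units [-0.   -0.01 -0.  ] toolx [-0.91  0.4   0.  ] pos [0.6306 0.1581 0.2007] t 18.5 F [-0.4  0.   0.5] w 0.0856
```

Request:
servo_tool(commands=[[[-0.02,0.02,0.3],[0,0,0]],[[0,0,0.7],[0,0,0]],[[0,0,0.7],[0,0,0]],[[0,0,0.7],[0,0,0]],[[0,0,0.5],[0,0,0]],[[0,0,0.25],[0,0,0]],[[0,0,0.12],[0,0,0]],[[0,0,0],[0,0,0]]])

```text
time: 19.5
position: [0.6335, 0.1585, 0.0049]
ee_rot: [0.0, 0.207, 0.978, 0.0]
contact_force: [-0.4, -0.3, -0.4]
width: 0.0853
gripper_force: 0.0
```

Request:
servo_tool(commands=[[[0,0,0],[0,0,0]],[[0,0,0],[0,0,0]],[[0,0,0],[0,0,0]],[[0,0,0],[0,0,0]],[[0,0,0],[0,0,0]]], hand=-1, force=22)

```text
time: 20.12
position: [0.6338, 0.1585, 0.0054]
ee_rot: [0.001, 0.207, 0.978, 0.0]
contact_force: [-1.3, -0.9, 5.6]
width: 0.0368
gripper_force: 22.4
```

Request:
servo_tool(commands=[[[0,0,-0.3],[0,0,0]],[[0,0,-0.5],[0,0,0]],[[0,0,-0.7],[0,0,0]],[[0,0,-0.7],[0,0,0]],[[0,0,-0.7],[0,0,0]],[[0,0,-0.3],[0,0,0]],[[0,0,0],[0,0,0]]])

```text
time: 21.0
position: [0.6339, 0.1586, 0.198]
ee_rot: [0.001, 0.207, 0.978, 0.0]
contact_force: [0.1, 0.8, -0.6]
width: 0.0366
gripper_force: 22.2
```

```bash
python3 - <<'E'
from h import *
to(.6137,.2965,.2)
E
```

```text
to (0.6137, 0.2965, 0.2) shift units [ 1.24  1.97 -0.03] norm 2.32 level turn units [ 0.02  0.04 -0.  ] toolx [-0.91  0.4  -0.  ] pos [0.6339 0.1586 0.198 ] t 21.0 F [ 0.1  0.8 -0.6] w 0.0366
```

Request:
servo_tool(commands=[[[0.3,0.45,0.0],[0,0,0]],[[0.34,0.56,0],[0,0,0]],[[0.34,0.56,0],[0,0,0]],[[0.24,0.38,0],[0,0,0]],[[0,0,0],[0,0,0]],[[0,0,0],[0,0,0]]])

```text
time: 21.75
position: [0.6128, 0.2941, 0.1943]
ee_rot: [-0.001, 0.207, 0.978, -0.001]
contact_force: [-0.3, -0.9, -0.5]
width: 0.0362
gripper_force: 22.2
```

```bash
python3 - <<'E'
from h import *
p=grab('wrist')
held(p,'lid38_center',.038,-.003)
measure(p,['jar38_mouth'])
print(pix(p,[.6137,.2965,.038]))
c=p['color'][120:420,170:470]; cv2.imwrite('pics/w7.png',cv2.resize(c[...,::-1],None,fx=2,fy=2))
to(.6137,.2965,.04)
E
```

```text
lid38_center score 0.81 IoU 0.925 xy tool mm [1.8 1.3] tilt deg [14.2 11.2]
jar38_mouth 0.91 px 328.0 222.0 xy [0.6143 0.3015] size mm [35.6  34.71] [109.  66.  45.]
(np.float64(322.7274539438267), np.float64(223.82711522055448))
to (0.6137, 0.2965, 0.04) shift units [0.02 0.04 2.6 ] norm 2.6 level turn units [-0.01 -0.01  0.  ] toolx [-0.91  0.41  0.  ] pos [0.6137 0.2938 0.1958] t 21.9 F [0.7 0.  0.2] w 0.0365
```

View pics/w7.png

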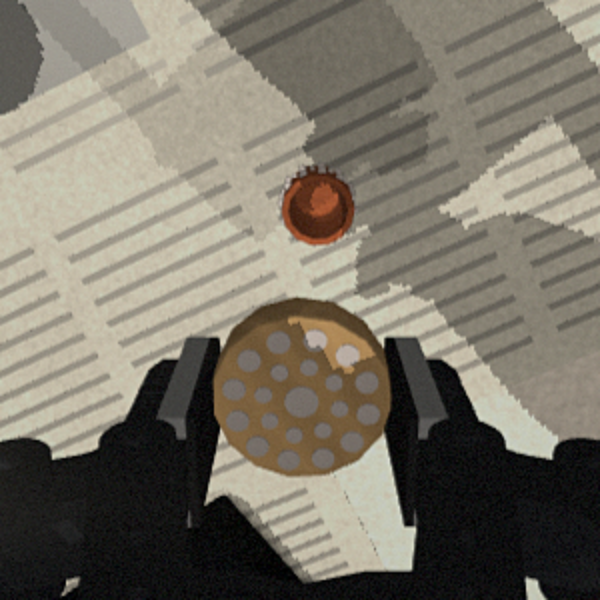

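Request:
servo_tool(commands=[[[0.0,0.09,0.5],[0,0,0]],[[0,0,0.6],[0,0,0]],[[0,0,0.6],[0,0,0]],[[0,0,0.5],[0,0,0]],[[0,0,0.25],[0,0,0]],[[0,0,0.08],[0,0,0]],[[0,0,0.05],[0,0,0]],[[0,0,0.0],[0,0,0]]])

```text
time: 22.9
position: [0.6165, 0.3002, 0.0429]
ee_rot: [0.001, 0.207, 0.978, 0.0]
contact_force: [-0.6, -0.4, -0.0]
width: 0.0367
gripper_force: 22.2
```

Request:
servo_tool(commands=[[[0,0,0.03],[0,0,0]],[[0,0,0.03],[0,0,0]],[[0,0,0.0],[0,0,0]]])

```text
time: 23.28
position: [0.6157, 0.3, 0.038]
ee_rot: [-0.0, 0.207, 0.978, -0.0]
contact_force: [-0.1, -0.2, 0.3]
width: 0.0368
gripper_force: 22.2
```

Request:
servo_tool(commands=[[[0,0,0.02],[0,0,0]],[[0,0,0.0],[0,0,0]]])

```text
time: 23.52
position: [0.6156, 0.3, 0.0367]
ee_rot: [-0.0, 0.207, 0.978, -0.0]
contact_force: [-0.2, 0.1, -0.7]
width: 0.0366
gripper_force: 22.2
```

Request:
servo_tool(commands=[[[0,0,0.03],[0,0,0]],[[0,0,0.02],[0,0,0]],[[0,0,0.0],[0,0,0]]])

```text
time: 23.9
position: [0.616, 0.3, 0.0346]
ee_rot: [0.0, 0.207, 0.978, 0.0]
contact_force: [-1.0, -1.1, 4.6]
width: 0.0365
gripper_force: 22.6
```

Request:
servo_tool(commands=[[[0,0,0.02],[0,0,0]],[[0,0,0.0],[0,0,0]]])

```text
time: 24.15
position: [0.6163, 0.2999, 0.0346]
ee_rot: [0.0, 0.207, 0.978, 0.0]
contact_force: [-4.2, -2.4, 10.5]
width: 0.0363
gripper_force: 23.1
```

Request:
servo_tool(commands=[[[0,0,-0.01],[0,0,0]],[[0,0,0],[0,0,0]],[[0,0,0],[0,0,0]],[[0,0,-0.4],[0,0,0]],[[0,0,-0.6],[0,0,0]],[[0,0,-0.6],[0,0,0]],[[0,0,-0.6],[0,0,0]],[[0,0,-0.5],[0,0,0]]], hand=1)

```text
time: 25.15
position: [0.6165, 0.3003, 0.1994]
ee_rot: [0.001, 0.207, 0.978, 0.001]
contact_force: [-0.7, 0.9, 0.5]
width: 0.0854
gripper_force: 0.0
```

```bash
python3 - <<'E'
from h import *
p=grab('wrist')
q=grab('scene')
placed(p,'lid38_center',.038,.615,.3,.038)
a=p['color'][140:300,224:416]; u,v=np.array(pix(q,[.615,.3,.04])).astype(int); b=q['color'][v-32:v+32,u-38:u+38]
cv2.imwrite('pics/w8.png',cv2.resize(np.hstack([a,cv2.resize(b,(192,160),interpolation=cv2.INTER_CUBIC)])[...,::-1],None,fx=2,fy=2))
to(.587,-.303,.2); print(arm.state()['joint_pos'])
E
```

```text
lid38_center off px 1.9 IoU 0.962 xy [0.6162 0.3013] tilt [-0.6 -9.7]
to (0.587, -0.303, 0.2) shift units [-3.61 -9.41 -0.03] norm 10.07 level turn units [0.07 0.07 0.  ] toolx [-0.91  0.4  -0.  ] pos [0.6175 0.3007 0.1998] t 25.3 F [ 0.6 -1.1 -0.2] w 0.0851
[ 3.38423149e-01  3.82002281e-01  1.38726809e+00  2.28289912e-06
  1.36556712e+00 -8.15639009e-01]
```

View pics/w8.png

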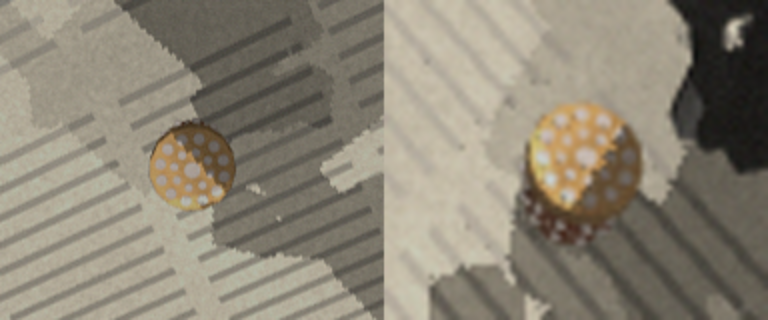

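Lid 38 sits on its jar. Now I turn the tool for lid 47, whose tape neighbour needs the fingers closing across the lid-tape line.

Request:
servo_tool(commands=[[[-0.2,-0.55,0],[0,0,0]],[[-0.25,-0.65,0],[0,0,0]],[[-0.25,-0.65,0],[0,0,0]],[[-0.25,-0.65,0],[0,0,0]],[[-0.25,-0.65,0],[0,0,0]],[[-0.25,-0.65,0],[0,0,0]],[[-0.25,-0.65,0],[0,0,0]],[[-0.25,-0.65,0],[0,0,0]]])

```text
time: 26.3
position: [0.5979, -0.0283, 0.1942]
ee_rot: [-0.001, 0.207, 0.978, -0.0]
contact_force: [-0.1, -0.7, 0.1]
width: 0.0851
gripper_force: 0.0
```

Request:
servo_tool(commands=[[[-0.25,-0.65,0],[0,0,0]],[[-0.25,-0.65,0],[0,0,0]],[[-0.25,-0.65,0],[0,0,0]],[[-0.25,-0.65,0],[0,0,0]],[[-0.25,-0.65,0],[0,0,0]],[[-0.25,-0.65,0],[0,0,0]],[[-0.4,-0.42,0],[0,0,0]]])

```text
time: 27.18
position: [0.5969, -0.3118, 0.1942]
ee_rot: [-0.001, 0.208, 0.978, 0.0]
contact_force: [0.4, 0.4, -0.7]
width: 0.0852
gripper_force: 0.0
```

Request:
servo_tool(commands=[[[0,0,0],[0,0,1]],[[0,0,0],[0,0,1]],[[0,0,0],[0,0,1]],[[0,0,0],[0,0,1]],[[0,0,0],[0,0,1]],[[0,0,0],[0,0,1]],[[0,0,0],[0,0,1]],[[0,0,0],[0,0,1]]])

```text
time: 28.18
position: [0.5975, -0.3098, 0.1939]
ee_rot: [-0.001, 0.47, 0.883, 0.0]
contact_force: [-0.2, 0.2, 0.6]
width: 0.0855
gripper_force: 0.0
```

Request:
servo_tool(commands=[[[0,0,0],[0,0,1]],[[0,0,0],[0,0,1]],[[0,0,0],[0,0,0.5]],[[0,0,0],[0,0,0]]])

```text
time: 28.68
position: [0.5978, -0.3101, 0.1947]
ee_rot: [-0.001, 0.544, 0.839, 0.0]
contact_force: [-0.9, 0.2, -0.4]
width: 0.0855
gripper_force: 0.0
```

```bash
python3 - <<'E'
from h import *
p=grab('wrist','w9.png')
measure(p,['lid47_center','tape_center'])
to(.587,-.303,.2); print(arm.state()['joint_pos'].round(2))
E
```

```text
lid47_center 0.9 px 313.0 210.0 xy [ 0.5883 -0.3038] size mm [46.75 44.88] [150. 123.  88.]
lid47_center 0.81 px 122.0 220.0 xy [ 0.4285 -0.3859] size mm [53.7075 57.8305] [ 62. 115.  70.]
lid47_center 0.63 px 343.0 306.0 xy [ 0.6554 -0.3812] size mm [45.364 46.395] [ 58. 113.  65.]
tape_center 0.81 px 311.0 161.0 xy [ 0.569  -0.2641] size mm [40.3416 40.3416] [33. 55. 86.]
to (0.587, -0.303, 0.2) shift units [ 0.19 -0.12 -0.08] norm 0.24 level turn units [-0. -0.  0.] toolx [-0.41  0.91  0.  ] pos [ 0.5981 -0.3103  0.1951] t 28.8 F [0.4 0.4 0.3] w 0.0853
[-0.6   0.36  1.42 -0.    1.36 -1.02]
```

View pics/w9.png

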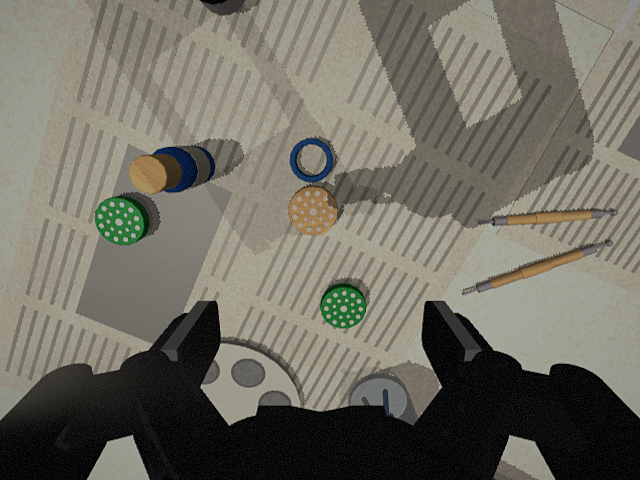

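Request:
servo_tool(commands=[[[0.16,-0.11,0.3],[0,0,0]],[[0,0,0.7],[0,0,0]],[[0,0,0.7],[0,0,0]],[[0,0,0.7],[0,0,0]],[[0,0,0.5],[0,0,0]],[[0,0,0.2],[0,0,0]],[[0,0,0.1],[0,0,0]],[[0,0,0],[0,0,0]]])

```text
time: 29.82
position: [0.5889, -0.3047, 0.0043]
ee_rot: [0.001, 0.544, 0.839, -0.0]
contact_force: [-0.1, 0.1, 0.4]
width: 0.0854
gripper_force: 0.0
```

Request:
servo_tool(commands=[[[0,0,0],[0,0,0]],[[0,0,0],[0,0,0]],[[0,0,0],[0,0,0]],[[0,0,0],[0,0,0]],[[0,0,0],[0,0,0]]], hand=-1, force=22)

```text
time: 30.45
position: [0.5889, -0.3047, 0.0047]
ee_rot: [0.001, 0.544, 0.839, -0.0]
contact_force: [-1.5, 1.2, 5.1]
width: 0.0457
gripper_force: 22.4
```

Request:
servo_tool(commands=[[[0,0,-0.3],[0,0,0]],[[0,0,-0.5],[0,0,0]],[[0,0,-0.7],[0,0,0]],[[0,0,-0.7],[0,0,0]],[[0,0,-0.7],[0,0,0]],[[0,0,-0.3],[0,0,0]],[[0,0,0],[0,0,0]]])

```text
time: 31.32
position: [0.5889, -0.3047, 0.197]
ee_rot: [0.002, 0.544, 0.839, -0.0]
contact_force: [0.4, 0.6, 0.6]
width: 0.0459
gripper_force: 22.8
```

```bash
python3 - <<'E'
from h import *
p=grab('wrist'); measure(p,['tape_center'])
to(.4714,-.012,.2)
E
```

```text
tape_center 0.79 px 316.0 169.0 xy [ 0.568  -0.2637] size mm [39.3231 39.9832] [36. 61. 96.]
to (0.4714, -0.012, 0.2) shift units [ 5.23  0.22 -0.1 ] norm 5.23 level turn units [-0.02 -0.03 -0.  ] toolx [-0.41  0.91  0.  ] pos [ 0.5874 -0.3037  0.1934] t 31.4 F [-0.4 -0.9 -1.4] w 0.0456
```

Request:
servo_tool(commands=[[[0.5,0.03,-0.02],[0,0,0]],[[0.7,0.03,-0.02],[0,0,0]],[[0.7,0.03,-0.02],[0,0,0]],[[0.7,0.03,-0.02],[0,0,0]],[[0.7,0.03,-0.02],[0,0,0]],[[0.7,0.03,0],[0,0,0]],[[0.7,0.03,0],[0,0,0]],[[0.53,0.01,0],[0,0,0]]])

```text
time: 32.42
position: [0.4699, -0.0108, 0.1987]
ee_rot: [-0.002, 0.544, 0.839, -0.001]
contact_force: [0.3, 0.9, -0.1]
width: 0.0456
gripper_force: 22.8
```

Request:
servo_tool(commands=[[[0,0,0],[0,0,0]],[[0,0,0],[0,0,0]]])

```text
time: 32.67
position: [0.4716, -0.0127, 0.2]
ee_rot: [-0.001, 0.544, 0.839, -0.001]
contact_force: [0.4, 0.3, 0.2]
width: 0.0458
gripper_force: 22.8
```

```bash
python3 - <<'E'
from h import *
p=grab('wrist')
held(p,'lid47_center',.047,-.003)
measure(p,['jar47_mouth'])
print(pix(p,[.4714,-.012,.042]))
c=p['color'][120:420,170:470]; cv2.imwrite('pics/w10.png',cv2.resize(c[...,::-1],None,fx=2,fy=2))
to(.4714,-.012,.042)
E
```

```text
lid47_center score 0.74 IoU 0.95 xy tool mm [0.8 1.3] tilt deg [ 3.  10.7]
jar47_mouth 0.55 px 322.0 218.0 xy [ 0.4715 -0.0066] size mm [44.6   43.708] [99. 57. 38.]
(np.float64(319.6618858814794), np.float64(223.50935973207638))
to (0.4714, -0.012, 0.042) shift units [ 0.02 -0.    2.65] norm 2.65 level turn units [-0.01 -0.   -0.  ] toolx [-0.41  0.91  0.  ] pos [ 0.4721 -0.0133  0.2008] t 32.8 F [-0.2  0.5 -0.4] w 0.046
```

View pics/w10.png

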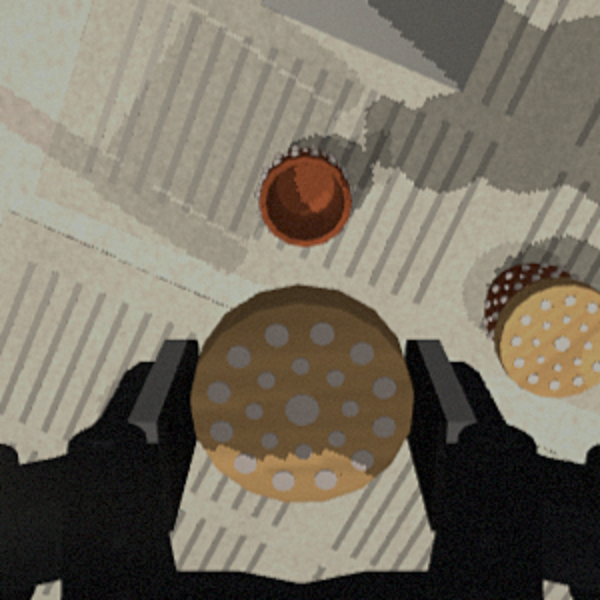

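Request:
servo_tool(commands=[[[0.05,0.03,0.5],[0,0,0]],[[0,0,0.6],[0,0,0]],[[0,0,0.6],[0,0,0]],[[0,0,0.5],[0,0,0]],[[0,0,0.25],[0,0,0]],[[0,0,0.1],[0,0,0]],[[0,0,0.06],[0,0,0]],[[0,0,0.0],[0,0,0]]])

```text
time: 33.83
position: [0.4732, -0.0092, 0.0454]
ee_rot: [0.001, 0.544, 0.839, 0.0]
contact_force: [0.2, 1.2, -0.3]
width: 0.0455
gripper_force: 22.8
```

Request:
servo_tool(commands=[[[0,0,0.03],[0,0,0]],[[0,0,0.03],[0,0,0]],[[0,0,0.0],[0,0,0]]])

```text
time: 34.2
position: [0.4724, -0.009, 0.0411]
ee_rot: [0.0, 0.544, 0.839, -0.0]
contact_force: [-0.5, 0.4, -0.6]
width: 0.046
gripper_force: 22.8
```

Request:
servo_tool(commands=[[[0,0,0.03],[0,0,0]],[[0,0,0.0],[0,0,0]]])

```text
time: 34.45
position: [0.4723, -0.009, 0.0391]
ee_rot: [-0.0, 0.544, 0.839, -0.0]
contact_force: [-0.1, -0.4, 0.4]
width: 0.046
gripper_force: 22.8
```

Request:
servo_tool(commands=[[[0,0,0.03],[0,0,0]],[[0,0,0.02],[0,0,0]],[[0,0,0.0],[0,0,0]]])

```text
time: 34.83
position: [0.4729, -0.0091, 0.0375]
ee_rot: [0.0, 0.544, 0.839, -0.0]
contact_force: [-4.4, 0.7, 11.1]
width: 0.0456
gripper_force: 23.6
```

Request:
servo_tool(commands=[[[0,0,0.01],[0,0,0]],[[0,0,0.0],[0,0,0]]])

```text
time: 35.08
position: [0.473, -0.0092, 0.0375]
ee_rot: [0.0, 0.544, 0.839, -0.0]
contact_force: [-7.1, 1.3, 17.5]
width: 0.0458
gripper_force: 23.9
```

Request:
servo_tool(commands=[[[0,0,-0.01],[0,0,0]],[[0,0,0],[0,0,0]],[[0,0,0],[0,0,0]],[[0,0,-0.4],[0,0,0]],[[0,0,-0.6],[0,0,0]],[[0,0,-0.6],[0,0,0]],[[0,0,-0.6],[0,0,0]],[[0,0,-0.5],[0,0,0]]], hand=1)

```text
time: 36.08
position: [0.4726, -0.009, 0.1996]
ee_rot: [0.0, 0.544, 0.839, 0.0]
contact_force: [0.5, -0.9, 0.2]
width: 0.0852
gripper_force: 0.0
```

Request:
servo_tool(commands=[[[-0.5,-0.3,-0.3],[0,0,0]],[[-0.6,-0.3,-0.3],[0,0,0]],[[-0.6,0,-0.3],[0,0,0]],[[-0.6,0,0],[0,0,0]],[[-0.4,0,0],[0,0,0]],[[0,0,0],[0,0,0]]])

```text
time: 36.83
position: [0.5058, -0.1728, 0.2517]
ee_rot: [-0.001, 0.545, 0.839, -0.0]
contact_force: [-0.2, 0.7, 0.3]
width: 0.0851
gripper_force: 0.0
```

```bash
python3 - <<'E'
from h import *
q=grab('scene'); t=grab('top')
rows=[]
for p,h in((q,34),(t,26)):
    r=[]
    for X in ([.472,.165,.05],[.601,-.018,.045],[.472,-.009,.04],[.615,.3,.04]):
        u,v=np.array(pix(p,X)).astype(int); r.append(cv2.resize(p['color'][v-h:v+h,u-h:u+h],(195,195),interpolation=cv2.INTER_CUBIC))
    rows.append(np.hstack(r))
cv2.imwrite('pics/fin.png',np.vstack(rows)[...,::-1])
measure(t,['tape_center','bottle_center'])
print(arm.state()['position'],arm.state()['time'])
E
```

```text
[ 0.50544786 -0.17066965  0.25201519] 37.025
```

View pics/fin.png

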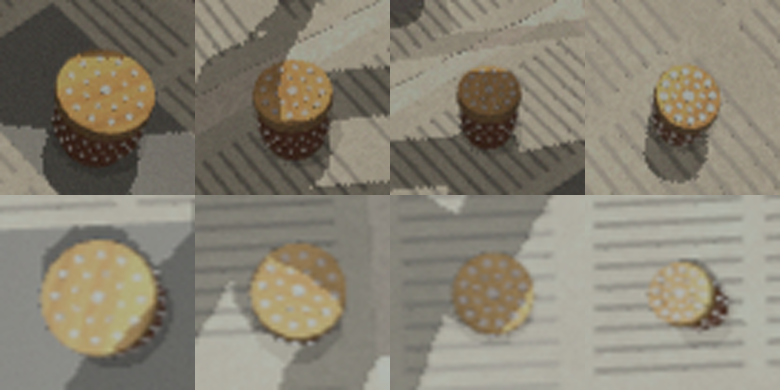

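The composite shows all four lids on their jars. A light press at the centre of lids 66 and 38 with shut fingers will confirm they are home: tops should be at 64 and 50 mm.

Request:
servo_tool(commands=[[[0.6,0,0],[0,0,0]],[[0.7,0.1,0],[0,0,0]],[[0.7,0.1,0],[0,0,0]],[[0.7,0.1,0],[0,0,0]],[[0.7,0.1,0],[0,0,0]],[[0.7,0.1,0.2],[0,0,0]],[[0.7,0.1,0.5],[0,0,0]],[[0.4,0.1,0.6],[0,0,0]]], hand=-1)

```text
time: 38.02
position: [0.416, 0.1328, 0.1745]
ee_rot: [0.001, 0.543, 0.84, 0.001]
contact_force: [-1.0, -0.4, -0.8]
width: 0.0003
gripper_force: 0.0
```

```bash
python3 - <<'E'
from h import *
to(.472,.1645,.07)
E
```

```text
to (0.472, 0.1645, 0.07) shift units [0.1  1.06 1.74] norm 2.05 level turn units [ 0.04  0.01 -0.  ] toolx [-0.41  0.91 -0.  ] pos [0.416  0.1328 0.1745] t 38.0 F [-1.  -0.4 -0.8] w 0.0003
```

Request:
servo_tool(commands=[[[0.05,0.5,0.2],[0,0,0]],[[0.05,0.56,0.4],[0,0,0]],[[0,0,0.5],[0,0,0]],[[0,0,0.4],[0,0,0]],[[0,0,0.2],[0,0,0]],[[0,0,0.04],[0,0,0]],[[0,0,0.03],[0,0,0]],[[0,0,0],[0,0,0]]])

```text
time: 39.02
position: [0.4729, 0.162, 0.069]
ee_rot: [0.001, 0.544, 0.839, 0.001]
contact_force: [-0.0, -0.6, -0.2]
width: 0.0001
gripper_force: 0.0
```

Request:
servo_tool(commands=[[[0,0,0.03],[0,0,0]],[[0,0,0.03],[0,0,0]],[[0,0,0],[0,0,0]]])

```text
time: 39.4
position: [0.4721, 0.1618, 0.0644]
ee_rot: [-0.0, 0.544, 0.839, -0.0]
contact_force: [-0.2, -0.1, 0.5]
width: 0.0
gripper_force: 0.0
```

Request:
servo_tool(commands=[[[0,0,0.03],[0,0,0]],[[0,0,0],[0,0,0]],[[0,0,0],[0,0,0]]])

```text
time: 39.78
position: [0.4728, 0.1619, 0.0641]
ee_rot: [0.0, 0.544, 0.839, 0.0]
contact_force: [-3.9, -0.3, 10.1]
width: -0.0001
gripper_force: 5.3
```

Request:
servo_tool(commands=[[[0,0,-0.3],[0,0,0]],[[0,0,-0.6],[0,0,0]],[[0,0,-0.4],[0,0,0]],[[0,0,0],[0,0,0]]])

```text
time: 40.28
position: [0.4743, 0.1622, 0.1437]
ee_rot: [0.002, 0.544, 0.839, 0.002]
contact_force: [0.3, -0.7, -1.3]
width: -0.0003
gripper_force: 0.0
```

```bash
python3 - <<'E'
from h import *
to(.6155,.300,.055)
E
```

```text
to (0.6155, 0.3, 0.055) shift units [1.14 3.08 1.49] norm 3.61 level turn units [0.08 0.02 0.  ] toolx [-0.41  0.91 -0.  ] pos [0.4743 0.1622 0.1437] t 40.3 F [ 0.3 -0.7 -1.3] w -0.0003
```

Lid 66's top is at 64.1 mm under 10 N, so it is home. Next lid 38.

Request:
servo_tool(commands=[[[0.22,0.6,0],[0,0,0]],[[0.23,0.62,0],[0,0,0]],[[0.23,0.62,0],[0,0,0]],[[0.23,0.62,0.1],[0,0,0]],[[0.22,0.61,0.3],[0,0,0]],[[0,0,0.5],[0,0,0]],[[0,0,0.4],[0,0,0]],[[0,0,0.0],[0,0,0]]])

```text
time: 41.28
position: [0.6097, 0.298, 0.0584]
ee_rot: [-0.002, 0.544, 0.839, -0.003]
contact_force: [0.2, 0.4, -0.1]
width: -0.0
gripper_force: 0.0
```

Request:
servo_tool(commands=[[[0,0,0],[0,0,0]]])

```text
time: 41.4
position: [0.6128, 0.299, 0.0631]
ee_rot: [0.0, 0.544, 0.839, 0.0]
contact_force: [-0.5, 1.0, 0.9]
width: -0.0004
gripper_force: 0.0
```

Request:
servo_tool(commands=[[[0,0.03,0.1],[0,0,0]],[[0,0,0.05],[0,0,0]],[[0,0,0.03],[0,0,0]],[[0,0,0],[0,0,0]],[[0,0,0],[0,0,0]]])

```text
time: 42.02
position: [0.6144, 0.2997, 0.052]
ee_rot: [0.0, 0.544, 0.839, 0.0]
contact_force: [0.8, 0.6, -0.8]
width: 0.0
gripper_force: 0.0
```

Request:
servo_tool(commands=[[[0,0,0.03],[0,0,0]],[[0,0,0],[0,0,0]],[[0,0,0],[0,0,0]]])

```text
time: 42.4
position: [0.6144, 0.2997, 0.0501]
ee_rot: [0.0, 0.544, 0.839, 0.0]
contact_force: [0.5, -0.5, 0.1]
width: -0.0001
gripper_force: 0.2
```

Request:
servo_tool(commands=[[[0,0,-0.3],[0,0,0]],[[0,0,-0.6],[0,0,0]],[[0,0,-0.7],[0,0,0]],[[0,0,-0.7],[0,0,0]],[[0,0,0],[0,0,0]],[[0,0,0],[0,0,0]]])

```text
time: 43.15
position: [0.6143, 0.2998, 0.1889]
ee_rot: [0.0, 0.544, 0.839, 0.0]
contact_force: [-0.6, 0.1, -0.4]
width: -0.0001
gripper_force: 0.0
```

```bash
python3 - <<'E'
from h import *
t=grab('top'); measure(t,['tape_center','bottle_center'])
placed(t,'lid47_center',.047,.472,-.009,.042); placed(t,'lid56_center',.056,.601,-.018,.046); placed(t,'lid66_center',.066,.472,.163,.052)
print(arm.state()['time'],arm.sign_off())
E
```

```text
tape_center 0.72 px 435.0 222.0 xy [ 0.5665 -0.2637] size mm [39.219 41.526] [53. 71. 95.]
bottle_center 0.6 px 465.0 264.0 xy [ 0.4661 -0.2991] size mm [36.142 55.276] [80. 79. 73.]
lid47_center off px 0.8 IoU 0.905 xy [ 0.4731 -0.0094] tilt [ 4.4 -7.4]
lid56_center off px 0.6 IoU 0.929 xy [ 0.6035 -0.0193] tilt [-20.6  11.8]
lid66_center off px 1.3 IoU 0.919 xy [0.4699 0.1633] tilt [ 9.2 -1.5]
the job is handed in; nothing more can be done
43.45 None
```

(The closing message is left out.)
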